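# Sweep the loose cells through the gate into the parts well

### The job

With the fingertips, sweep the three loose round cells on the green shelf one at a time through the narrow gate between the guide fences, so that each slides over the edge and drops into the parts well before the next one enters the gate; then swing the clear flap over and press it fully shut on the well. Slide the cells only: nothing is picked up or lifted, and everything else on the shelf and bench stays where it is.

Things in the scene. Friction and masses are not known exactly. Their poses are not given: they have to be found in the camera images.
- station: Green powder-coated inspection shelf, fixed, 290 mm (its x) by 445 mm (its y, -270 to +175), flat top 60 mm above the bench. Origin at bench level straight below the middle of the gate; z up, +y the way the cells go through the gate into the well. The three cells start on the open shelf on the -y side. Sites gate, well and flap_hinge below are fixed to it and have its axes.
- gate (a point): Middle of the gate, at shelf-top height: a 38 mm gap (x -19 to +19) between two stainless cheeks 12 mm long (y -6 to +6). From each cheek a straight stainless fence flares back, from x = +-21, y = -6 to x = +-72, y = -50, making a funnel. Cheeks and fences stand 15 mm above the shelf top.
- well (a point): Middle of the parts well's mouth, at shelf-top height, 34 mm past the gate along +y. The mouth is 64 mm (x) by 56 mm (y) and begins right behind the gate's cheeks; steep walls, flat floor 53 mm below the shelf top. A cell pushed until its centre is past the mouth's edge tips and drops in.
- flap_hinge (a point): Middle of the flap's hinge line, which runs along the shelf's x on the well's far (+y) side, 66 mm past the gate, 3.5 mm above the shelf top.
- flap (a joint): Angle of the well's clear acrylic flap: 0 = shut flat over the well, growing as its free edge swings up and over towards the shelf's +y. Starts open at 1.83 to 2.10, leaning back past upright; stops at 2.15. Stiff hinge: stays where it is left, 0.5 to 1 N at the edge moves it, so push it all the way down. Flap 76 mm wide, 58 mm from hinge to edge, 5 mm thick; shut, its upper face is 6 mm above the shelf top.
- flap_edge (a point): Middle of the flap's free edge (an 8 mm white frosted strip), 58 mm from the hinge line.
- cell_a: Round steel lithium coin cell, a plain disc 24.5 mm across and 7.7 mm thick, about 12 g, lying flat on the shelf at the start. Origin at its centre (half-way up), its z up. The three cells are alike.
- cell_b: Round steel lithium coin cell, a plain disc 24.5 mm across and 7.7 mm thick, about 12 g, lying flat on the shelf at the start. Origin at its centre (half-way up), its z up. The three cells are alike.
- cell_c: Round steel lithium coin cell, a plain disc 24.5 mm across and 7.7 mm thick, about 12 g, lying flat on the shelf at the start. Origin at its centre (half-way up), its z up. The three cells are alike.
- pulse_generator: Bystander: flat titanium pulse generator with clear header, 45 x 53 x 7.5 mm, on the shelf; origin at its underside.
- rubber_block: Bystander: grey rubber block 40 x 30 x 22 mm on the shelf; origin at its underside.
- beaker: Bystander: small clear glass beaker, 42 mm across, 58 mm high, on the shelf; origin at its underside.
- probe_holder: Bystander: stainless probe holder, base 30 x 70 mm, 28 mm high, with a 10 mm thick probe lying along its y from -46 to +56 mm, on the shelf; origin at its underside.
- torque_driver: Bystander: screwdriver 170 mm long lying on the bench.
- loupe: Bystander: black eye loupe, 33 mm across, 36 mm high, on the bench; origin at its underside.
- vial: Bystander: amber glass jar with a cap, 40 mm across, 55 mm high, on the bench; origin at its underside.

How it is judged:
By the outcome, as a careful person would: the job done as asked, in the order asked, and still so for the second after the job is handed in, with the robot touching nothing.
It also fails if it takes over 64 s, if anything falls off the work surface, if the arm or the gripper's body presses on something with over 40 N, if the wrist force passes 120 N, or if a joint passes its speed limit or range.

### The arm

A 7-joint arm with a two-finger parallel gripper is mounted at the origin on the work surface. World frame = base frame: x ahead of the robot, y to its left, z up, the work surface at z = 0. Lengths are in mm, angles in rad, forces in N, time in s.
With the tool pointing down it reaches from about 400 to 875 mm from the base axis. Payload 6.5 kg.
Tool frame: the origin (TCP) lies midway between the tips of the shut fingers; the grasp point (between the pads) lies 19 mm behind it; z points along the fingers, y is the line along which they close (so a half turn about z gives the same grasp; the last joint's range is limited). The gripper opens to 88 mm and grips with 3 to 60 N. Pads are 18 mm wide; open, the fingers measure 123 mm over their backs; the gripper's body (75 mm by 187 mm) begins 45 mm behind the grasp point.
Start: joints at [-1.307, 0.536, -0.004, 1.538, 0.003, 1.067, -0.071], TCP at [210.501, 614.963, 204.716] pointing down, gripper open.
Joint ranges: [-2.7, 2.7], [-0.37, 2.16], [-1.27, 1.26], [0.24, 2.4], [-1.31, 4.45], [0.19, 1.91], [-2.76, 2.76]. Speed limits (rad/s): [2.39, 2.39, 3.14, 3.14, 3.14, 3.14, 3.14].

### API

Orientations are given as [roll, pitch, yaw] about the fixed x, y, z axes, in that order (R = Rz(yaw) Ry(pitch) Rx(roll)).
In Python, from station import sensors, cams, manip gives the robot as it stands.
- The arm moves only by the tool apply_moves, never from a script. Its argument "series" is one flat list of numbers, 5 for each row, row after row: the opening, from -1 (shut) to 1 (fully open), so that 0 is half open, then the shift along the tool's x, y, z in mm, then the turn about the tool's z in rad. A call has 1 to 8 rows; each row is the pose to reach, as a shift and turn from the pose commanded when the call began, along the tool's axes at that moment; what a row does not reach only later rows make up. A row lasts 1/8 s, in which the tool goes at most 62.5 mm and 10.7 degrees, less where a joint would pass 70% of its speed; a pose out of reach is approached as far as the arm can. A call with a gripper value outside its range is refused whole. The fingers move at their own pace and stop on an object; "force" is the grip in N (left out, the last holds). Time passes only in rows, so rows that repeat a pose let the fingers close. It gives the time, the measured TCP pose, the force, the opening and the grip force at its end, in the units of the state.
- sensors.get_state(): the state, without advancing time (a new reading comes with each control period).
- cams.camera(name): name is "scene" or "top" or "wrist"; returns the picture (420x560x3 uint8, blue, green, red); there is no depth.
- cams.camera_model(name): a dict with "mtx" (3x3 intrinsics, pixels), "R" (3x3) and "t" (3): a world point X has camera coordinates R X + t. Camera axes: x right, y down, z forward; pixel columns grow to the right and rows downward; lengths in mm; the calibration is good to about 2 mm. A picture is of the moment at which its call begins: read the wrist's pose just before it. camera_model takes no time and is no camera call; for the wrist camera it gives the pose at the moment of the call.
- manip.sign_off(): hands the job in; it is judged then, once.
The state is a dict: "time": time; "joint_positions": joint angles; "joint_velocities": joint speeds; "joint_efforts": joint torques, N m; "tcp_pos": TCP position; "eef_rot": TCP orientation; "ft_force": force on the tool from outside, world axes, zero at the start; "ft_torque": the same for the moment, N m; "gripper_width": finger opening in mm; "finger_force": force on a finger pad.
Only numpy, scipy, OpenCV 4.12 (cv2) and the standard library are available. Lean on these libraries where they do the work, as an engineer would, in place of code of your own. Each camera call takes 0.05 s, during which the arm holds its last target. There are 200 camera calls.

## Working session

There is one attempt and no reset: what is moved stays moved. The work goes in short steps, Python scripts to look and compute and a tool call to move; the robot and the scene stay as the last step left them, time stands still between calls to the robot, and variables do not carry over. Pictures are saved under pics/ and viewed, at most 10 in all, crops included, and the job is handed in when it is done.

Besides the shell and the picture viewer there is one more tool, called after "Request:" as a command line: name --argument value ..., lists and objects as JSON in quotes. apply_moves: Moves the arm, as the interface text tells. Its arguments: {"type":"object","properties":{"series":{"type":"array","items":{"type":"number"}},"force":{"type":"number"}},"required":["series"]}

```bash
mkdir -p pics
python3 - <<'E'
from station import sensors,cams
import cv2
s=sensors.get_state();print(s['tcp_pos'],s['eef_rot'],s['gripper_width'],s['time'])
for n in("scene","top"):
    m=cams.camera_model(n);print(n,m['mtx'].round(1).tolist(),m['R'].round(3).tolist(),m['t'].round(0))
    im=cams.camera(n);cv2.imwrite(f'pics/{n}0.png',im)
E
```

```text
[210.326467   614.34047968 203.83845835] [-3.13987209e+00  1.37345088e-04  2.81184791e+00] 88.14792685472665 0.0
scene [[408.4, 0.0, 285.2], [0.0, 408.4, 208.0], [0.0, 0.0, 1.0]] [[-0.683, 0.73, -0.018], [0.515, 0.464, -0.72], [-0.517, -0.501, -0.694]] [ 394. -213. 1402.]
top [[450.0, 0.0, 286.2], [0.0, 450.0, 210.3], [0.0, 0.0, 1.0]] [[0.026, -1.0, 0.003], [-0.98, -0.026, -0.2], [0.2, 0.002, -0.98]] [-1.000e+00  5.380e+02  1.309e+03]
```

View pics/top0.png

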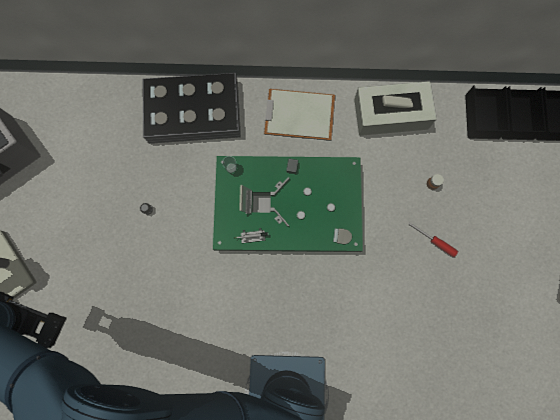

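View pics/scene0.png

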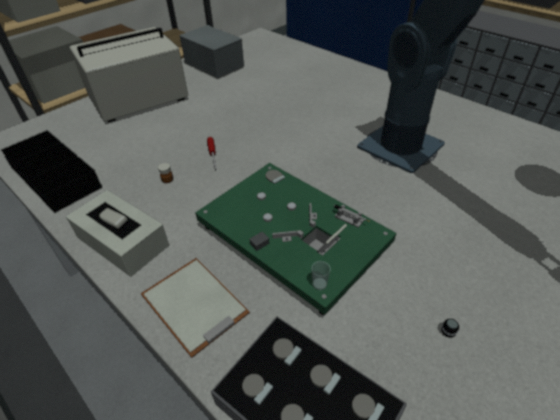

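The top view shows the shelf at cols 215–363, rows 156–252. The gate is near (275,204), the well at (264,205) and the open flap at (245,200). The cells are at (307,191), (331,208) and (301,215). The scene view shows the same layout.

```bash
cat > h.py <<'E'
import numpy as np,cv2
from station import sensors,cams
def ray(m,px,z):
    px=np.atleast_2d(np.array(px,float));R=np.array(m['R']);t=np.array(m['t'])
    d=(np.linalg.inv(m['mtx'])@np.c_[px,np.ones(len(px))].T).T@R;c=-R.T@t
    return c+d*((z-c[2])/d[:,2])[:,None]
def proj(m,X):
    p=(np.atleast_2d(X)@np.array(m['R']).T+m['t'])@np.array(m['mtx']).T;return p[:,:2]/p[:,2:]
E
python3 - <<'E'
from h import *
im=cv2.imread('pics/top0.png');m=cams.camera_model('top')
hsv=cv2.cvtColor(im,cv2.COLOR_BGR2HSV)
g=cv2.inRange(hsv,(60,90,50),(90,255,255))
# use interior of closed outline
c=max(cv2.findContours(g,cv2.RETR_EXTERNAL,cv2.CHAIN_APPROX_NONE)[0],key=cv2.contourArea)
P=ray(m,cv2.convexHull(c)[:,0],60)[:,:2]
r=cv2.minAreaRect(P.astype(np.float32));print(r,cv2.boxPoints(r).round(1).tolist())
k=cv2.inRange(hsv,(0,0,165),(180,60,255))
n,l,st,ce=cv2.connectedComponentsWithStats(k[150:255,210:370].copy())
for i in range(1,n):
    if 8<st[i,4]<300: print(st[i],(ce[i]+[210,150]).round(1),ray(m,ce[i]+[210,150],67.7)[0].round(1))
cv2.imwrite('pics/crop.png',cv2.resize(im[150:258,210:370],None,fx=5,fy=5,interpolation=cv2.INTER_CUBIC))
E
```

```text
((561.5985107421875, 9.399612426757812), (289.96502685546875, 442.9217834472656), 0.9845112562179565) [[412.79998779296875, 228.3000030517578], [420.3999938964844, -214.5], [710.4000244140625, -209.5], [702.7999877929688, 233.3000030517578]]
[95 39  5  5 14] [307.  191.1] [595.8 -48.1  67.7]
[118  55   6   5  17] [330.5 206.7] [ 549.3 -119.4   67.7]
```

View pics/crop.png

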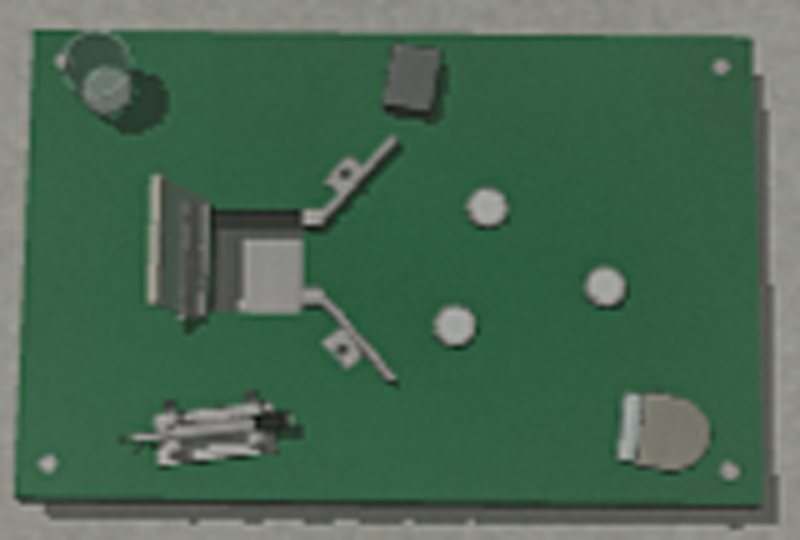

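The crop shows the three cells, the gate and funnel, the flap leaning back, and the bystanders well clear of the sweep paths. I'll go above the shelf with the fingers shut and tool y along the shelf's y.

Request:
apply_moves --series '[-1,-344,-328,0,-0.347,-1,-344,-328,0,-0.347,-1,-344,-328,0,-0.347,-1,-344,-328,0,-0.347,-1,-344,-328,0,-0.347,-1,-344,-328,0,-0.347,-1,-344,-328,0,-0.347,-1,-344,-328,0,-0.347]'

```text
time: 1.1
tcp_pos: [430.7, 189.9, 204.7]
eef_rot: [-3.141, 0.0, -3.128]
ft_force: [1.0, 0.4, -0.1]
gripper_width: 10.1
finger_force: 0.0
```

Request:
apply_moves --series '[-1,-126,-252,0,0,-1,-126,-252,0,0,-1,-126,-252,0,0,-1,-126,-252,0,0,-1,-126,-252,0,0,-1,-126,-252,0,0,-1,-126,-252,0,0]'

```text
time: 1.98
tcp_pos: [559.5, -55.2, 204.3]
eef_rot: [3.141, -0.001, -3.123]
ft_force: [-0.1, 0.2, 0.9]
gripper_width: 0.2
finger_force: 0.0
```

Run:
```python
from h import *
s=sensors.get_state();m=cams.camera_model('wrist');im=cams.camera('wrist')
np.savez('w1.npz',**m);cv2.imwrite('pics/w1.png',im)
print(s['tcp_pos'],s['eef_rot'],s['gripper_width'],m['R'].round(2).tolist(),-m['R'].T@m['t'])
```

```text
[559.46434372 -55.19849759 204.31382397] [ 3.14071269e+00 -1.10120105e-03 -3.12328107e+00] 0.1681499448134654 [[-0.02, 1.0, 0.0], [0.95, 0.02, 0.32], [0.32, 0.01, -0.95]] [475.2434941  -57.12217461 383.35120778]
```

View pics/w1.png

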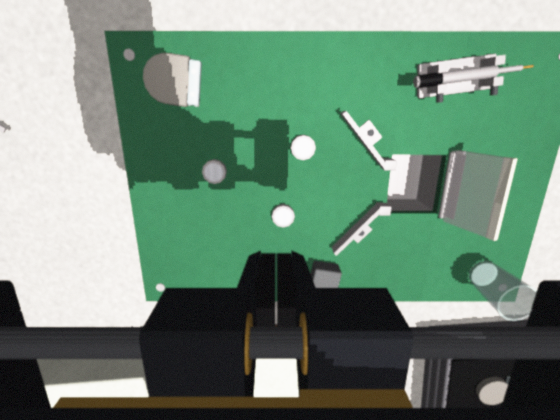

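The wrist view shows the cells at (303,147), (283,216) and (214,172). The fence tips are at (343,111) and (335,252), and the well mouth spans about cols 388–443, rows 155–212.

```bash
cat >> h.py <<'E'
def cells(im,m,box):
    x0,y0,x1,y1=box;hsv=cv2.cvtColor(im,cv2.COLOR_BGR2HSV)[y0:y1,x0:x1]
    k=cv2.inRange(hsv,(0,0,90),(180,70,255));out=[]
    for c in cv2.findContours(k,cv2.RETR_EXTERNAL,cv2.CHAIN_APPROX_NONE)[0]:
        if cv2.contourArea(c)>200:
            (u,v),r=cv2.minEnclosingCircle(c);out.append((u+x0,v+y0,r,cv2.contourArea(c)))
    return out
E
python3 - <<'E'
from h import *
m=dict(np.load('w1.npz'));im=cv2.imread('pics/w1.png')
C=cells(im,m,(130,120,335,245))
print(np.round(C,1))
print('cells',ray(m,[c[:2] for c in C],66).round(1).tolist())
print('cornersL',ray(m,[[107,32],[147,300]],60).round(1).tolist())
print('fence',ray(m,[[341,110],[333,252]],75).round(1).tolist())
print('gatecheek',ray(m,[[389,155],[389,212],[389,163],[387,207]],75).round(1).tolist())
hsv=cv2.cvtColor(im,cv2.COLOR_BGR2HSV)
c=max(cv2.findContours(cv2.inRange(hsv,(60,90,30),(90,255,255)),cv2.RETR_EXTERNAL,cv2.CHAIN_APPROX_NONE)[0],key=cv2.contourArea)[:,0]
P=ray(m,c,60)[:,:2]
L=P[(c[:,1]>190)&(c[:,1]<270)&(c[:,0]<180)];T=P[(c[:,1]<60)&(c[:,0]>150)&(c[:,0]<500)]
for Q in(L,T): print(len(Q),cv2.fitLine(Q.astype(np.float32),cv2.DIST_HUBER,0,.01,.01).ravel())
E
```

```text
[[282.6 215.5  11.9 406.5]
 [213.7 171.4  12.6 436.5]
 [302.6 147.1  13.  489. ]]
cells [[593.0, -47.3, 66.0], [546.4, -118.9, 66.0], [520.1, -29.4, 66.0]]
cornersL [[420.5, -211.5, 60.0], [706.4, -206.8, 60.0]]
fence [[483.7, 4.1, 75.0], [630.7, 8.0, 75.0]]
gatecheek [[524.7, 54.5, 75.0], [583.7, 62.4, 75.0], [532.6, 55.5, 75.0], [578.2, 59.6, 75.0]]
79 [ 9.9977142e-01  2.1379655e-02  6.1620496e+02 -2.0876874e+02]
349 [ 1.9698851e-02 -9.9980599e-01  4.1627728e+02  3.4841363e+00]
```

Request:
apply_moves --series '[-1,-65,5,0,0,-1,-65,5,50,0,-1,-65,5,100,0,-1,-65,5,100,0,-1,-65,5,100,0]'

```text
time: 2.65
tcp_pos: [626.0, -49.7, 106.6]
eef_rot: [3.141, 0.002, -3.123]
ft_force: [-0.2, 0.1, 0.2]
gripper_width: 0.6
finger_force: 0.0
```

Request:
apply_moves --series '[-1,0,1,25,0,-1,0,1,40,0,-1,0,1,40,0,-1,0,1,40,0]'

```text
time: 3.15
tcp_pos: [625.8, -49.5, 65.9]
eef_rot: [-3.142, 0.002, -3.124]
ft_force: [0.9, 0.2, -0.7]
gripper_width: 0.6
finger_force: 0.0
```

Run:
```python
from h import *
s=sensors.get_state();m=cams.camera_model('wrist');im=cams.camera('wrist')
np.savez('w2.npz',**m);cv2.imwrite('pics/w2.png',im)
print(s['tcp_pos'],s['eef_rot'],s['ft_force'])
```

```text
[625.7929418  -49.54166396  65.93214005] [-3.14150651e+00  1.69348249e-03 -3.12446281e+00] [ 0.94923997  0.15744215 -0.71497143]
```

View pics/w2.png

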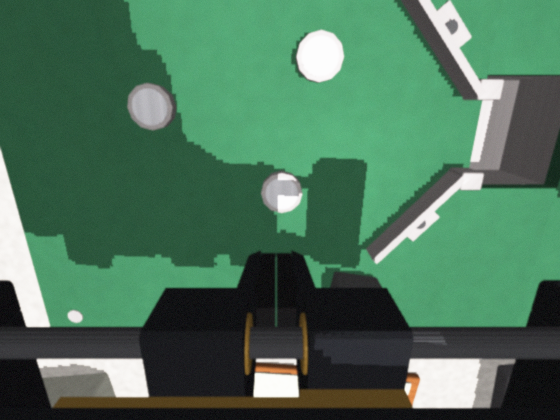

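The close view shows the cells at (282,192), (151,106) and (320,56). The inner cheek tops are near (490,98) and (470,173), with the finger just behind the first cell.

Run:
```python
from h import *
m=dict(np.load('w2.npz'))
p=lambda l,q,z:print(l,ray(m,q,z).round(1)[:,:2].tolist())
p('cells',[[282,192],[151,106],[320,56]],67)
p('cheek in',[[483,98],[500,97],[462,173],[482,173]],75)
p('fence tip',[[374,261]],75)
p('mouth edge front',[[480,163],[490,100]],60)
p('mouth far top',[[505,78],[482,188]],60)
print(proj(m,[[625.8,-49.5,65.9],[616.8,-49.5,65.9]]))
```

```text
cells [[593.0, -46.7], [546.3, -118.0], [520.3, -29.1]]
cheek in [[539.1, 53.8], [538.5, 62.3], [578.0, 51.3], [577.8, 62.2]]
fence tip [[632.8, 9.6]]
mouth edge front [[575.1, 69.7], [539.9, 67.2]]
mouth far top [[528.5, 72.7], [590.2, 74.4]]
[[276.09098756 242.17556987]
 [276.36853443 228.80374808]]
```

Request:
apply_moves --series '[-1,0,2,2.5,0,-1,8,2,2.5,0,-1,16,2,2.5,0,-1,23,2,2.5,0,-1,30,2,2.5,0,-1,36,2,2.5,0,-1,36,2,2.5,0]'

```text
time: 4.08
tcp_pos: [588.5, -48.1, 62.3]
eef_rot: [3.142, -0.0, -3.124]
ft_force: [-0.0, 0.1, -0.3]
gripper_width: 0.1
finger_force: 0.0
```

```bash
cat > look.py <<'E'
from h import *
import sys
s=sensors.get_state();m=cams.camera_model('wrist');im=cams.camera('wrist')
np.savez('w.npz',**m);cv2.imwrite(f'pics/{sys.argv[1]}.png',im)
print(s['time'],s['tcp_pos'].round(1),s['eef_rot'].round(3),s['ft_force'].round(1))
O=np.array([558.5,58]);a=.02;A=np.array([[np.cos(a),np.sin(a)],[-np.sin(a),np.cos(a)]])
print('tcp st',(A@(s['tcp_pos'][:2]-O)).round(1))
for c in cells(im,m,(0,0,560,250)):
    if c[2]<40: 
        w=ray(m,c[:2],67)[0,:2];print(np.round(c,1),'world',w.round(1),'station',(A@(w-O)).round(1))
E
python3 look.py w3
```

```text
4.075 [588.5 -48.1  62.3] [ 3.142 -0.    -3.124] [-0.   0.1 -0.3]
tcp st [  27.9 -106.7]
[277.5 248.5  19.5 487.5] world [590.4 -47.2] station [  29.8 -105.8]
[ 10.  213.5  36.9 724. ] world [ 570.7 -204.4] station [   6.9 -262.6]
[ 151.8  175.8   23.  1420. ] world [ 546.5 -118.9] station [ -15.6 -176.6]
[ 313.4  130.7   23.8 1636. ] world [520.  -29.3] station [-40.2 -86.5]
[546.2  20.2  17.4 505.5] world [465.7  80.5] station [-92.3  24.4]
```

View pics/w3.png

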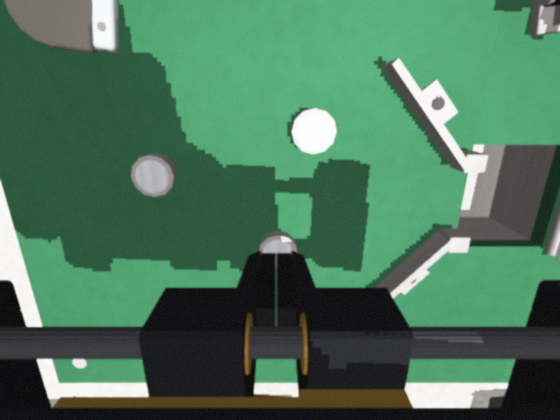

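Cell 1 shows at about (278,245), partly hidden by the finger. I need to know whether it moved and where the real tip is.

Run:
```python
from h import *
m=dict(np.load('w.npz'));print('front edge',ray(m,[[277,233],[262,248],[294,248]],67.7).round(1).tolist())
s=sensors.get_state();T=s['tcp_pos'];print(T)
ims=[]
for n in('scene','top'):
    mm=cams.camera_model(n);im=cams.camera(n);p=proj(mm,T)[0];print(n,p)
    f=8 if n=='top' else 8
    x,y=p.astype(int);c=im[y-30:y+30,x-45:x+45];c=cv2.resize(c,None,fx=8,fy=8,interpolation=cv2.INTER_CUBIC)
    cv2.circle(c,(int((p[0]-x+45)*8),int((p[1]-y+30)*8)),3,(0,0,255),-1);ims.append(c)
cv2.imwrite('pics/sc.png',cv2.resize(np.vstack(ims),None,fx=.6,fy=.6))
```

```text
front edge [[579.9, -47.7, 67.7], [589.9, -56.6, 67.7], [589.6, -37.2, 67.7]]
[588.90231112 -48.06678236  62.28892671]
scene [268.328001   216.80007526]
top [306.87687436 193.69424456]
```

View pics/sc.png

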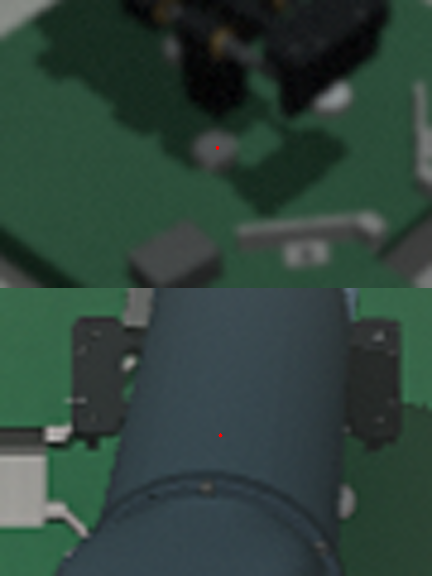

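The red dot marks the reported TCP, and it sits about 31 mm below the visible fingertips. The fingers passed above cell 1 without touching it. I'll back off and come down further, feeling for the shelf.

Request:
apply_moves --series '[-1,-19,0,0,0,-1,-37,0,0,0,-1,-37,0,10,0,-1,-37,0,20,0,-1,-37,0,24,0,-1,-37,0,26,0,-1,-37,0,26,0]'

```text
time: 5.1
tcp_pos: [625.8, -47.5, 36.2]
eef_rot: [3.142, -0.0, -3.124]
ft_force: [0.0, 0.1, -0.0]
gripper_width: 0.9
finger_force: 0.0
```

```bash
python3 look.py w4
```

```text
5.1 [625.8 -47.5  36.2] [ 3.142 -0.    -3.124] [ 0.   0.1 -0. ]
tcp st [  65.2 -106.8]
[ 278.2  207.8   25.  1820. ] world [592.5 -47. ] station [  31.9 -105.7]
[ 120.   107.5   30.4 2390. ] world [ 546.4 -118.8] station [ -15.6 -176.5]
[ 323.3   46.5   32.6 2848. ] world [520.2 -29.5] station [-40.1 -86.7]
```

View pics/w4.png

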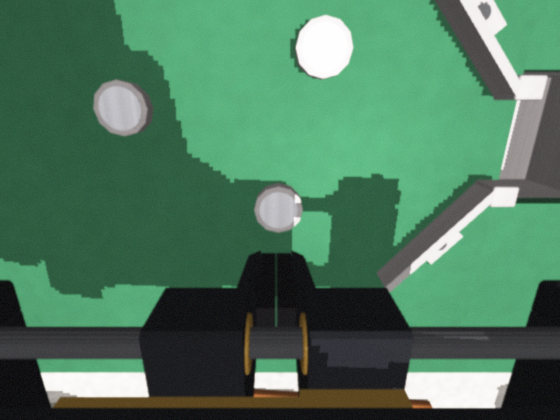

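The cell is at (278,208), just ahead of the finger whose edge is at row 253, and nothing is touched yet. Now I'll step down to find the shelf.

Request:
apply_moves --series '[-1,0,0,1,0,-1,0,0,2,0,-1,0,0,3,0,-1,0,0,3,0]'

```text
time: 5.65
tcp_pos: [625.9, -47.4, 33.1]
eef_rot: [3.142, -0.0, -3.124]
ft_force: [-0.5, 0.3, -0.7]
gripper_width: 0.2
finger_force: 0.0
```

Request:
apply_moves --series '[-1,0,0,1,0,-1,0,0,2,0,-1,0,0,2,0]'

```text
time: 6.02
tcp_pos: [625.9, -47.4, 31.1]
eef_rot: [-3.142, -0.0, -3.124]
ft_force: [-0.1, 0.0, 0.2]
gripper_width: 0.4
finger_force: 0.0
```

Request:
apply_moves --series '[-1,0,0,1,0,-1,0,0,1.5,0,-1,0,0,1.5,0]'

```text
time: 6.4
tcp_pos: [625.9, -47.4, 29.7]
eef_rot: [-3.142, -0.0, -3.124]
ft_force: [-0.7, 0.1, 0.4]
gripper_width: 0.4
finger_force: 0.0
```

Request:
apply_moves --series '[-1,0,0,1,0,-1,0,0,2,0,-1,0,0,2,0]'

```text
time: 6.78
tcp_pos: [625.8, -47.4, 27.6]
eef_rot: [3.142, -0.0, -3.124]
ft_force: [0.2, -0.6, -0.2]
gripper_width: 0.2
finger_force: 0.0
```

Request:
apply_moves --series '[-1,0,0,1,0,-1,0,0,2,0,-1,0,0,2,0]'

```text
time: 7.15
tcp_pos: [626.0, -47.4, 26.5]
eef_rot: [3.141, 0.0, -3.124]
ft_force: [-2.3, -0.3, 7.8]
gripper_width: 0.4
finger_force: 3.7
```

The shelf is at reported z of about 26.7, so the working height is 30. Now push cell 1 towards −x.

Request:
apply_moves --series '[-1,0,1,-4.4,0,-1,8,1,-4.4,0,-1,16,1,-4.4,0,-1,23,1,-4.4,0,-1,30,1,-4.4,0,-1,36,1,-4.4,0,-1,40,1,-4.4,0,-1,40,1,-4.4,0]'

```text
time: 8.15
tcp_pos: [585.7, -47.1, 30.2]
eef_rot: [3.142, -0.0, -3.124]
ft_force: [0.3, 0.5, -0.2]
gripper_width: 0.5
finger_force: 0.0
```

```bash
python3 look.py w5
```

```text
8.15 [585.7 -47.1  30.2] [ 3.142 -0.    -3.124] [ 0.3  0.5 -0.2]
tcp st [  25.1 -105.6]
[ 275.6  229.6   25.7 1795.5] world [561.6 -47.8] station [   1.  -105.9]
[ 127.5  195.    28.9 2253.5] world [ 545.3 -117.5] station [ -16.7 -175.2]
[ 319.2  143.8   28.6 2374.5] world [519.9 -29.2] station [-40.3 -86.4]
```

Cell 1 is at station (1,−106), lined up with the gate. Next: round behind it, then push along +y.

Request:
apply_moves --series '[-1,-10,-5,0,0,-1,-12,-35,0,0,-1,-12,-35,0,0,-1,8,-35,0,0,-1,24.5,-35,0,0,-1,24.5,-35,0,0,-1,24.5,-28,0,0,-1,24.5,-22,0,0]'

```text
time: 9.2
tcp_pos: [562.8, -68.5, 30.2]
eef_rot: [3.141, 0.001, -3.124]
ft_force: [-0.5, -0.1, -0.2]
gripper_width: 0.5
finger_force: 0.1
```

Request:
apply_moves --series '[-1,0,8,0,0,-1,0,16,0,0,-1,0,25,0,0,-1,0,34,0,0,-1,0,43,0,0,-1,0,52,0,0,-1,0,58,0,0,-1,0,60,0,0]'

```text
time: 10.2
tcp_pos: [560.8, -9.0, 30.1]
eef_rot: [3.142, 0.0, -3.124]
ft_force: [0.7, -0.3, -0.5]
gripper_width: 0.6
finger_force: 0.1
```

```bash
python3 look.py w6
```

```text
10.2 [560.8  -9.   30.1] [ 3.142  0.    -3.124] [ 0.7 -0.3 -0.5]
tcp st [  0.9 -67.1]
[  58.5  241.    29.3 1521. ] world [ 544.8 -116.5] station [ -17.2 -174.2]
[ 543.   224.5   29.3 1202. ] world [531.5 119.5] station [-25.8  62. ]
[ 235.7  194.8   26.5 2070. ] world [519.3 -28.8] station [-40.9 -86. ]
```

View pics/w6.png

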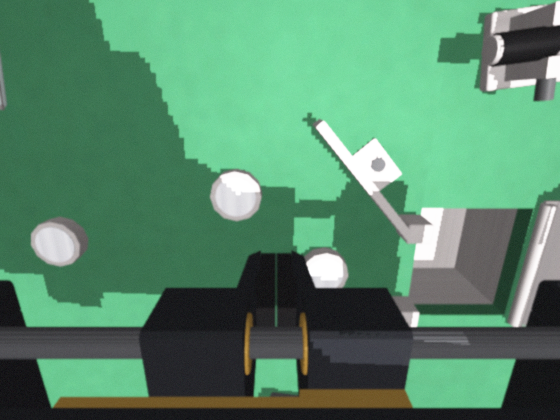

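Cell 1 is just ahead of the finger at about (325,270), lined up with the gate (cheeks near rows 240 and 298). Push it through.

Request:
apply_moves --series '[-1,0,9,0,0,-1,0,18,0,0,-1,0,27,0,0,-1,0,36,0,0,-1,0,44,0,0,-1,0,52,0,0,-1,0,60,0,0,-1,0,60,0,0]'

```text
time: 11.25
tcp_pos: [559.7, 51.5, 30.1]
eef_rot: [3.141, 0.0, -3.123]
ft_force: [-0.4, 0.1, 0.0]
gripper_width: -0.0
finger_force: 0.0
```

```bash
python3 look.py w7
python3 - <<'E'
from h import *
import numpy as np
m=cams.camera_model('top')
im=cv2.imread('pics/w7.png');g=cv2.cvtColor(im,cv2.COLOR_BGR2GRAY)[250:290,300:440]
print(g[::6,::10])
E
```

```text
11.25 [559.7  51.5  30.1] [ 3.141  0.    -3.123] [-0.4  0.1  0. ]
tcp st [ 1.1 -6.6]
[ 108.6  193.8   28.7 2205. ] world [519.  -27.7] station [-41.2 -84.9]
[326.5  49.   15.1 246.5] world [455.8  69.8] station [-102.4   13.9]
[[224 249 145 159 166 213 170 171  93  85  49  88 244 146]
 [ 27 249 250 250 250 175 164 172  87  83  44  93 218 150]
 [ 19 168 190 168 168 164 167 164  88  83  43 110 168 146]
 [ 21 119 118 120 121 119 118 115  89  87  43 135 157 149]
 [ 21  54 106 106 101  99 103  98  84  85  45 165 158 148]
 [ 25  21 102 104 104 104 103 102  91  89  45 195 150 149]
 [ 24  19  98  95  95  99  97  95  94  89  48 215 151 146]]
```

Request:
apply_moves --series '[-1,0,-50,0,0,-1,0,-100,0,0,-1,0,-113,0,0,-1,0,-113,0,0,-1,38,-113,0,0,-1,76,-113,0,0,-1,76,-113,0,0,-1,76,-79,0,0]'

```text
time: 12.3
tcp_pos: [486.3, -30.1, 30.5]
eef_rot: [-3.141, 0.002, -3.127]
ft_force: [-0.5, 1.0, -0.1]
gripper_width: -0.0
finger_force: 0.0
```

```bash
python3 look.py w8
```

```text
12.3 [486.3 -30.1  30.5] [-3.141e+00  2.000e-03 -3.127e+00] [-0.5  1.  -0.1]
tcp st [-73.9 -86.7]
[552.  229.   21.2 226.5] world [459.7 103.7] station [-97.9  47.7]
[ 527.   204.    38.3 1126. ] world [447.1  88.1] station [-110.7   32.3]
```

Request:
apply_moves --series '[-1,-8,1,0,0,-1,-16,1,0,0,-1,-24,1,0,0,-1,-32,1,0,0,-1,-40,1,0,0,-1,-46,1,0,0,-1,-50,1,0,0,-1,-50,1,0,0]'

```text
time: 13.35
tcp_pos: [535.3, -28.0, 30.1]
eef_rot: [-3.142, 0.0, -3.124]
ft_force: [-0.4, 0.0, -0.1]
gripper_width: 0.2
finger_force: 0.0
```

Request:
apply_moves --series '[-1,12,-6,0,0,-1,20,-40,0,0,-1,20,-40,0,0,-1,20,-40,0,0]'

```text
time: 13.85
tcp_pos: [515.2, -68.1, 30.1]
eef_rot: [3.141, -0.0, -3.125]
ft_force: [0.6, 0.2, -0.5]
gripper_width: 0.3
finger_force: 0.0
```

```bash
python3 look.py w9
```

```text
13.85 [515.2 -68.1  30.1] [ 3.141 -0.    -3.125] [ 0.6  0.2 -0.5]
tcp st [ -45.8 -125.2]
[460.  232.5  36.9 677.5] world [491.   21.2] station [-68.2 -35.4]
[  3.5 111.5  12.  224. ] world [ 438.2 -186.9] station [-125.2 -242.5]
```

Request:
apply_moves --series '[-1,-33,0,0,0,-1,-66,0,0,0,-1,-66,0,0,0,-1,-66,0,0,0]'

```text
time: 14.4
tcp_pos: [580.6, -66.5, 29.7]
eef_rot: [3.141, -0.002, -3.123]
ft_force: [-0.9, 0.0, -1.3]
gripper_width: 0.5
finger_force: 0.0
```

```bash
python3 look.py w10
```

```text
14.4 [580.6 -66.5  29.7] [ 3.141e+00 -2.000e-03 -3.123e+00] [-0.9  0.  -1.3]
tcp st [  19.7 -124.9]
[ 353.9  228.    26.4 1922. ] world [554.9 -29.3] station [ -5.4 -87.2]
[ 168.7  205.2   27.4 2137. ] world [ 545.  -117.9] station [ -17.  -175.6]
```

Request:
apply_moves --series '[-1,24,0,0,0,-1,24,5,0,0,-1,24,13,0,0,-1,23,22,0,0,-1,22,31,0,0,-1,20.5,41,0,0,-1,19,51,0,0,-1,18,60,0,0]'

```text
time: 15.45
tcp_pos: [562.9, -6.7, 30.1]
eef_rot: [3.142, 0.0, -3.124]
ft_force: [0.6, -0.7, 0.3]
gripper_width: 0.6
finger_force: 0.3
```

```bash
sed -i 's/(0,0,560,250)/(0,0,560,287)/' look.py; python3 look.py w11
```

```text
15.45 [562.9  -6.7  30.1] [ 3.142  0.    -3.124] [ 0.6 -0.7  0.3]
tcp st [  3.1 -64.8]
[ 324.5  264.5   24.9 1542. ] world [557.4  17.7] station [ -1.9 -40.3]
[  53.3  236.1   29.5 2172.5] world [ 544.3 -116.2] station [ -17.7 -173.9]
```

Request:
apply_moves --series '[-1,0,8,0,0,-1,0,17,0,0,-1,1,26,0,0,-1,1,35,0,0,-1,1,43,0,0,-1,1,51,0,0,-1,1,58,0,0,-1,1,58,0,0]'

```text
time: 16.5
tcp_pos: [560.7, 51.3, 30.1]
eef_rot: [3.141, 0.0, -3.123]
ft_force: [-0.3, 0.4, 0.1]
gripper_width: 0.6
finger_force: 0.0
```

```bash
python3 look.py w12
```

```text
16.5 [560.7  51.3  30.1] [ 3.141  0.    -3.123] [-0.3  0.4  0.1]
tcp st [ 2.1 -6.7]
[327.   46.   15.1 247.5] world [455.8  69.8] station [-102.5   13.9]
```

Request:
apply_moves --series '[-1,0,-55,0,0,-1,0,-110,0,0,-1,0,-133,0,0,-1,10,-133,0,0,-1,54,-133,0,0,-1,54,-133,0,0,-1,54,-167,0,0,-1,54,-167,0,0]'

```text
time: 17.55
tcp_pos: [510.1, -118.9, 30.4]
eef_rot: [-3.141, 0.001, -3.126]
ft_force: [0.5, 0.3, -0.8]
gripper_width: 0.1
finger_force: 0.0
```

Request:
apply_moves --series '[-1,-8,0,0,0,-1,-15,0,0,0,-1,-21,0,0,0,-1,-27,0,0,0,-1,-32.5,0,0,0,-1,-32.5,0,0,0,-1,-22,-5,0,0,-1,-22,-40,0,0]'

```text
time: 18.55
tcp_pos: [530.8, -155.1, 29.8]
eef_rot: [3.14, -0.002, -3.121]
ft_force: [0.9, -0.1, -0.2]
gripper_width: 0.4
finger_force: 0.0
```

Request:
apply_moves --series '[-1,-28,0,0,0,-1,-55,0,0,0,-1,-55,0,0,0,-1,-55,0,0,0]'

```text
time: 19.05
tcp_pos: [585.4, -156.5, 29.8]
eef_rot: [3.142, -0.002, -3.125]
ft_force: [-0.6, -1.1, 0.6]
gripper_width: 0.7
finger_force: 0.0
```

```bash
python3 look.py w13
```

```text
19.05 [ 585.4 -156.5   29.8] [ 3.142e+00 -2.000e-03 -3.125e+00] [-0.6 -1.1  0.6]
tcp st [  22.6 -215. ]
[ 355.2  235.2   25.6 1764.5] world [ 563.5 -118.3] station [   1.4 -176.3]
```

Request:
apply_moves --series '[-1,20,0,0,0,-1,20,8,0,0,-1,20,17,0,0,-1,20,27,0,0,-1,20,38,0,0,-1,20,50,0,0,-1,20,62,0,0,-1,20,74,0,0]'

```text
time: 20.1
tcp_pos: [566.0, -81.5, 30.1]
eef_rot: [3.142, -0.0, -3.124]
ft_force: [-0.2, -0.2, 0.2]
gripper_width: 0.8
finger_force: 0.1
```

Request:
apply_moves --series '[-1,0,12,0,0,-1,0,24,0,0,-1,0,36,0,0,-1,0,48,0,0,-1,0,58,0,0,-1,0,67,0,0,-1,0,75,0,0,-1,0,75,0,0]'

```text
time: 21.1
tcp_pos: [564.7, -6.6, 30.1]
eef_rot: [3.141, -0.0, -3.123]
ft_force: [1.1, 0.0, -0.9]
gripper_width: 0.6
finger_force: 0.0
```

```bash
python3 look.py w14
```

```text
21.1 [564.7  -6.6  30.1] [ 3.141 -0.    -3.123] [ 1.1  0.  -0.9]
tcp st [  4.9 -64.7]
[ 326.6  264.4   24.9 1631. ] world [559.1  18.8] station [ -0.1 -39.2]
```

Centred. Push the last cell through, drifting the finger slightly to the middle.

Request:
apply_moves --series '[-1,0.5,8,0,0,-1,1,17,0,0,-1,2,26,0,0,-1,2.5,35,0,0,-1,2.5,43,0,0,-1,2.5,51,0,0,-1,2.5,58,0,0,-1,2.5,58,0,0]'

```text
time: 22.15
tcp_pos: [561.2, 51.3, 30.1]
eef_rot: [3.141, 0.0, -3.123]
ft_force: [-0.1, -0.5, 0.3]
gripper_width: 0.5
finger_force: 0.0
```

Request:
apply_moves --series '[-1,0,-30,0,0,-1,0,-50,-40,0,-1,0,-50,-90,0,-1,0,-50,-110,0,-1,30,-50,-110,0,-1,30,-50,-110,0]'

```text
time: 22.9
tcp_pos: [530.3, -0.5, 140.2]
eef_rot: [3.141, -0.001, -3.125]
ft_force: [0.7, 0.3, -0.7]
gripper_width: 0.0
finger_force: 0.0
```

```bash
python3 look.py w15
python3 - <<'E'
import cv2
from h import *
a=cv2.imread('pics/w15.png')
t=cams.camera('scene')[180:300,260:380]
cv2.imwrite('pics/v.png',np.hstack([cv2.resize(a,(500,375)),cv2.resize(t,(300,375),interpolation=cv2.INTER_CUBIC)]))
E
```

```text
22.9 [ 5.303e+02 -5.000e-01  1.402e+02] [ 3.141e+00 -1.000e-03 -3.125e+00] [ 0.7  0.3 -0.7]
tcp st [-29.4 -58. ]
[332.  273.5  21.9 374.5] world [594.9  51.4] station [36.3 -7.3]
```

View pics/v.png

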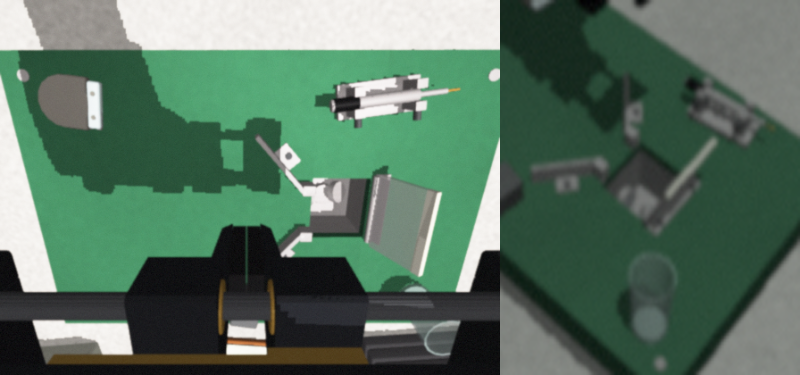

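The wrist half shows an empty shelf with discs in the well near (335,190). The flap is still open and the bystanders are in place. Now go behind the flap.

Request:
apply_moves --series '[-1,-32,60,0,0,-1,-32,120,0,0,-1,-32,183,0,0,-1,-32,183,0,0,-1,-32,183,30,0,-1,-32,183,60,0,-1,-32,183,67,0,-1,-32,183,67,0]'

```text
time: 24.0
tcp_pos: [561.4, 182.8, 73.2]
eef_rot: [-3.141, -0.0, -3.125]
ft_force: [0.4, -0.3, 0.5]
gripper_width: 0.3
finger_force: 0.0
```

```bash
python3 look.py w16|head -2
```

```text
24.0 [561.4 182.8  73.2] [-3.141 -0.    -3.125] [ 0.4 -0.3  0.5]
tcp st [  5.4 124.7]
```

Request:
apply_moves --series '[-1,2,-12,0,0,-1,2,-22,0,0,-1,2,-30,0,0,-1,2,-37,0,0,-1,2,-45,0,0,-1,2,-52,0,0,-1,2,-60,0,0,-1,2,-67,3,0]'

```text
time: 25.05
tcp_pos: [560.2, 115.9, 70.1]
eef_rot: [-3.142, 0.0, -3.124]
ft_force: [0.2, 0.8, 1.1]
gripper_width: 0.6
finger_force: 0.3
```

Request:
apply_moves --series '[-1,0,-7,4,0,-1,0,-12,9,0,-1,0,-17,15,0,-1,0,-20,20,0,-1,0,-23,26,0,-1,0,-24,31,0,-1,0,-25,35,0,-1,0,-25,36,0]'

```text
time: 26.05
tcp_pos: [560.3, 91.5, 33.8]
eef_rot: [-3.142, -0.0, -3.124]
ft_force: [-0.1, -0.3, -0.2]
gripper_width: 0.5
finger_force: 0.2
```

```bash
python3 look.py w17|head -2
```

```text
26.05 [560.3  91.5  33.8] [-3.142 -0.    -3.124] [-0.1 -0.3 -0.2]
tcp st [ 2.5 33.4]
```

Request:
apply_moves --series '[-1,0,0,0.7,0,-1,0,0,1.4,0,-1,0,0,2,0,-1,0,0,2.2,0,-1,0,0,2.2,0]'

```text
time: 26.72
tcp_pos: [560.6, 91.5, 32.4]
eef_rot: [3.141, 0.0, -3.124]
ft_force: [-2.0, 0.6, 4.9]
gripper_width: 0.6
finger_force: 2.6
```

Request:
apply_moves --series '[-1,0,0,1,0,-1,0,0,1,0,-1,0,0,-4,0,-1,0,-14,-4,0,-1,0,-14,-1,0,-1,0,-14,0,0,-1,0,-14,1,0,-1,0,-14,1,0]'

```text
time: 27.72
tcp_pos: [560.9, 75.6, 32.0]
eef_rot: [-3.14, -0.0, -3.126]
ft_force: [-3.7, -4.5, 16.5]
gripper_width: 0.6
finger_force: 8.0
```

Request:
apply_moves --series '[-1,0,0,-20,0,-1,0,0,-70,0,-1,0,0,-110,0,-1,0,-60,-110,0,-1,20,-90,-110,0,-1,20,-90,-110,0,-1,20,-90,-110,0]'

```text
time: 28.6
tcp_pos: [542.5, -11.8, 140.7]
eef_rot: [3.141, -0.0, -3.124]
ft_force: [0.1, 0.1, -0.4]
gripper_width: 0.2
finger_force: 0.0
```

```bash
python3 look.py w18
python3 - <<'E'
from h import *
m=dict(np.load('w.npz'));im=cv2.imread('pics/w18.png')
O=np.array([558.5,58]);a=.02;A=np.array([[np.cos(a),-np.sin(a)],[np.sin(a),np.cos(a)]])
for x in(-30,-15,0):
    ys=np.arange(-10,100,4);P=np.array([[*(O+A@[x,y]),66] for y in ys]);uv=proj(m,P).round().astype(int)
    print(x,[(int(y),[int(q) for q in im[v,u]]) for y,(u,v) in zip(ys,uv) if 0<=v<420 and 0<=u<560])
# compare bystanders with start picture (top view)
t=cams.camera('top');t0=cv2.imread('pics/top0.png')
d=(cv2.absdiff(t,t0).max(2)>40)[150:258,210:370].astype(np.uint8)
n,l,st,ce=cv2.connectedComponentsWithStats(d)
print([(st[i,:2]+[210,150],st[i,2:]) for i in range(1,n) if st[i,4]>4])
E
```

```text
28.6 [542.5 -11.8 140.7] [ 3.141 -0.    -3.124] [ 0.1  0.1 -0.4]
tcp st [-17.4 -69.5]
-30 [(-10, [241, 241, 245]), (-6, [72, 76, 69]), (-2, [73, 79, 74]), (2, [91, 103, 85]), (6, [114, 117, 121]), (10, [252, 252, 253]), (14, [252, 252, 252]), (18, [237, 237, 240]), (22, [235, 236, 238]), (26, [235, 235, 238]), (30, [236, 236, 240]), (34, [236, 236, 240]), (38, [226, 226, 230]), (42, [227, 227, 231]), (46, [226, 227, 231]), (50, [224, 225, 228]), (54, [202, 203, 208]), (58, [242, 243, 246]), (62, [241, 241, 244]), (66, [234, 235, 238]), (70, [227, 228, 232]), (74, [230, 231, 235]), (78, [125, 167, 99]), (82, [116, 165, 83]), (86, [109, 161, 79]), (90, [113, 161, 82]), (94, [114, 161, 83]), (98, [112, 159, 82])]
-15 [(-10, [112, 157, 80]), (-6, [112, 162, 81]), (-2, [115, 162, 84]), (2, [117, 164, 89]), (6, [118, 120, 127]), (10, [252, 252, 253]), (14, [252, 252, 252]), (18, [232, 232, 236]), (22, [230, 230, 234]), (26, [232, 233, 237]), (30, [231, 232, 235]), (34, [233, 233, 236]), (38, [227, 227, 231]), (42, [221, 224, 228]), (46, [224, 224, 229]), (50, [223, 224, 229]), (54, [230, 2
[... 1245 characters left out ...]
array([ 9,  3, 15], dtype=int32)), (array([270, 178]), array([ 65,  72, 789], dtype=int32)), (array([261, 182]), array([ 8, 10, 26], dtype=int32)), (array([239, 185]), array([ 3, 26, 58], dtype=int32)), (array([245, 189]), array([ 29,  28, 420], dtype=int32)), (array([270, 189]), array([ 2,  6, 10], dtype=int32)), (array([303, 188]), array([ 9,  7, 47], dtype=int32)), (array([272, 207]), array([17, 20, 74], dtype=int32)), (array([297, 211]), array([ 8,  9, 53], dtype=int32)), (array([337, 229]), array([13, 15, 83], dtype=int32)), (array([355, 243]), array([3, 3, 7], dtype=int32)), (array([264, 252]), array([ 59,   6, 249], dtype=int32)), (array([334, 255]), array([29,  3, 81], dtype=int32))]
```

The frosted strip lies at y 8–16, so the flap is shut. One quick check that the pulse generator and rubber block did not move.

Run:
```python
from h import *
def hdr(im,m):
    # bounding box of the non-green component at the generator
    k=cv2.bitwise_not(cv2.inRange(cv2.cvtColor(im,cv2.COLOR_BGR2HSV),(60,60,20),(95,255,255)))
    P=[]
    for c in cv2.findContours(k[:260],cv2.RETR_LIST,cv2.CHAIN_APPROX_NONE)[0]:
        if cv2.contourArea(c)>800:
            w=ray(m,[cv2.minAreaRect(c)[0]],67)[0,:2]
            if 400<w[0]<700 and -200<w[1]<250:P.append((w.round(1).tolist(),cv2.contourArea(c)))
    return P
print(hdr(cv2.imread('pics/w1.png'),dict(np.load('w1.npz'))))
print(hdr(cv2.imread('pics/w18.png'),dict(np.load('w.npz'))))
```

```text
[([562.6, 151.5], 4949.5), ([572.7, 226.0], 1840.0), ([557.8, 60.2], 4279.0), ([451.6, 125.7], 3090.0), ([459.7, -154.3], 2556.0), ([503.3, -52.8], 44744.0)]
[([542.8, 65.9], 8095.5), ([452.1, 125.6], 4636.0), ([459.3, -153.3], 3915.0), ([480.8, -10.2], 27601.0)]
```

Generator and probe holder are unchanged to within about 1 mm. The rubber block was never approached. Handing in.

```bash
python3 -c "
from station import manip;print(manip.sign_off())"
```

```text
the job is handed in; nothing more can be done
None
```

The job is handed in at about 29 s of the 64 s limit: the three cells were swept through the gate one at a time, and the flap is pressed shut; the shelf is clear and discs show in the well, though I did not count all three there.

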